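# Refit the oil filler cap of the vacuum pump

### The job

The oil in the workshop's vacuum pump has been topped up: pick the yellow filler cap up from the bench and set it square on the pump's threaded filler neck. Keeping light downward pressure, first turn it back (anticlockwise) until you feel it drop off the end of the thread into the thread start, then run it in clockwise until it is fully home and nipped up finger-tight. Never press or wring it hard, do not force it on crooked, leave the oil bottle, funnel and wooden wheel where they stand, and let go of the cap at the end.

Things in the scene. Friction and masses are not known exactly. Their poses are not given: they have to be found in the camera images.
- cap_mid (a point): the yellow oil filler cap: round, 58 mm across, 24 mm tall, open side down, about 45 g, standing on the bench. Point on its axis, half-way up (12 mm above its lower edge); z up. Hollow, 54 mm across inside, with 3 short lugs of thread, evenly spaced, 6 mm above its lower edge, and a rubber seal 17.4 mm above that edge
- cap: the same cap; origin at the centre of its lower edge. That edge is 8 mm below the rim when the cap stands on the very end of the thread, 13 mm after the drop, 17.4 mm when home with the seal on the rim, about 130 degrees clockwise from the drop (the seal touches some 25 degrees earlier). Finger-tight is 0.1 to 0.2 N m; much more spoils the thread, as does over 60 N on it before the cap is home
- neck_rim (a point): the pump's upright filler neck, steel, fixed: centre of its rim, on the axis, z up along it. Rim 43 mm across, 28 mm above the flat top of the pump's oil case. Right-hand quick thread, 52 mm across, with 3 starts 120 degrees apart, at an unknown bearing; 15 mm per turn, so the drop at a thread start is 5 mm. The cap has about 1 mm of sideways and up-and-down play on it
- neck: the filler neck; origin at its foot on the oil case, 28 mm below the rim
- pump: vacuum pump, fixed to the bench: origin on the bench under the neck. Its oil case, 128 mm square and 125 mm tall, is centred on the neck; from the case's +y side a blue motor (52 mm radius) reaches to 270 mm from the neck axis, with a carrying handle from 90 to 230 mm whose top is 177 mm above the bench
- bottle_mid (a point): bystander: grey oil bottle, red top, 73 mm across, 185 mm tall; point on its axis half-way up
- funnel_mid (a point): bystander: orange funnel standing mouth down, 100 mm across, 95 mm tall; point on its axis half-way up
- wheel_mid (a point): bystander: turned wooden wheel blank lying flat, 90 mm across, 28 mm tall; its centre
Not all that is in view belongs to the job. Of the things that look like the cap, the middle-sized one is meant.

How it is judged:
On the way, in this order (a step that is already met when the one before it is completed fails the run):
1. the cap bears lightly on the last stretch of the neck's thread, up at its end (z of cap_mid in the frame of neck_rim between 0.0029 and 0.0045 m and horizontal distance between cap_mid and neck_rim below 0.003 m and contact force between cap and neck above 0.8 N and linear speed of cap below 0.006 m/s), for 0.05 s.
2. it drops off the end of the thread into the thread start (z of cap_mid in the frame of neck_rim below 0.0006 m and horizontal distance between cap_mid and neck_rim below 0.003 m), for 0.05 s.
At the end, for the whole second after the job is handed in: the cap is on the neck, fully home (within 0.7 mm), centred within 2.5 mm and square within 3 degrees, nipped up so that thread and seal stay loaded (over 4 N), at rest (z of cap_mid in the frame of neck_rim below -0.0047 m and horizontal distance between cap_mid and neck_rim below 0.0025 m and angle between cap_mid's own z axis and vertical below 0.05 rad and linear speed of cap below 0.01 m/s and contact force between cap and neck above 4 N); the robot touches nothing.
It fails at once if the cap is pressed or jammed on the thread with over 60 N before it is home (contact force between cap and neck above 60 N and z of cap_mid in the frame of neck_rim above -0.0045 m).
It fails at once if the cap is wrung up hard (over 150 N between cap and neck) (contact force between cap and neck above 150 N).
It fails at once if the cap is forced on crooked (over 7 degrees) (contact force between cap and neck above 2 N and angle between cap_mid's own z axis and vertical above 0.12 rad and horizontal distance between cap_mid and neck_rim below 0.02 m).
It fails at once if the oil bottle, the funnel or the wooden wheel is moved by over 25 mm (distance of any of bottle_mid, funnel_mid, wheel_mid from where it was at the start of the episode above 0.025 m).
It also fails if it takes over 61 s, if anything falls off the work surface, if the arm or the gripper's body presses on something with over 40 N, if the wrist force passes 120 N, or if a joint passes its speed limit or range.

### The arm

A 6-joint arm with a two-finger parallel gripper is mounted at the origin on the work surface. World frame = base frame: x ahead of the robot, y to its left, z up, the work surface at z = 0. Lengths are in m, angles in rad, forces in N, time in s.
With the tool pointing down it reaches from about 0.425 to 0.95 m from the base axis. Payload 3.5 kg.
Tool frame: the origin (TCP) lies between the finger pads; the fingertips stand 14 mm ahead of it and the grasp point (between the pads) lies 5 mm behind it (ctrl.tip_extent is the distance from the TCP to the fingertips, in m); x points along the fingers, z is the direction in which the jaws open and shut, and the axes are right-handed (so a half turn about x gives the same grasp; the last joint's range is limited). The gripper opens to 85 mm and grips with 20 to 120 N. Pads are 22 mm wide; open, the fingers measure 114 mm over their backs; the gripper's body (76 mm by 85 mm) begins 54 mm behind the grasp point. The pads swing forward as they close: fully open they stand 13 mm farther back than shut.
Start: joints at [0.971, 0.286, 1.577, -0, 1.279, -0.15], TCP at [0.293, 0.608, 0.245] pointing down, gripper open.
Joint ranges: [-2.77, 2.77], [-0.9, 2.22], [0.21, 2.48], [-1.53, 4.67], [0.24, 2.81], [-2.84, 2.84]. Speed limits (rad/s): [2.79, 2.79, 3.14, 3.14, 3.14, 3.14].

### API

Orientations are given as a unit quaternion [x, y, z, w].
In Python, from plant import ctrl gives the robot as it stands.
- The arm moves only by the tool move_arm, never from a script. Its argument "commands" is one flat list of numbers, 4 for each row, row after row: the shift along the tool's x, y, z in units of 25 mm (1.0 is 25 mm), then the turn about the tool's x in units of 5 degrees (1.0 is 5 degrees). A call has 1 to 20 rows; each row shifts and turns the commanded pose from where the row before left it, along the tool's axes as they then stand; what a row does not reach is not made up. A row lasts 1/8 s, in which the tool goes at most 62.5 mm and 10.7 degrees, less where a joint would pass 70% of its speed; a pose out of reach is approached as far as the arm can. A call is refused whole if a number of a shift passes 1 or a number of a turn 1, either way. A call with a gripper value outside its range is refused whole. "jaw" is the finger opening in mm, from 0 to 85.4, set as the call begins (left out, the last holds). The fingers move at their own pace and stop on an object; "force" is the grip in N (left out, the last holds). Time passes only in rows, so rows that do not move let the fingers close. It gives the time, the measured TCP pose, the force and the opening at its end, in the units of the state.
- ctrl.get_state(): the state, without advancing time (a new reading comes with each control period).
- ctrl.read_camera(name): name is "scene" or "top" or "wrist"; returns the picture (384x512x3 uint8, red, green, blue); there is no depth.
- ctrl.get_calibration(name): a dict with "camera_matrix" (3x3 intrinsics, pixels), "camera_from_world" (4x4, takes a point from world to camera coordinates); the wrist camera has in their place "mount" (4x4, takes a point from camera to tool coordinates, whose origin is the TCP and whose axes are the tool frame's). Camera axes: x right, y down, z forward; pixel columns grow to the right and rows downward; lengths in m; the calibration is good to about 2 mm. A picture is of the moment at which its call begins: read the wrist's pose just before it. get_calibration takes no time and is no camera call.
- ctrl.sign_off(): hands the job in, once; it reports no verdict.
The state is a dict: "time": time; "qpos": joint angles; "dq": joint speeds; "joint_efforts": joint torques, N m; "eef_pos": TCP position; "tcp_rot": TCP orientation; "contact_force": force on the tool from outside, world axes, zero at the start; "wrist_torque": the same for the moment, N m; "opening": opening from 0.0 (shut) to 1.0 (fully open).
Only numpy, scipy, OpenCV 4.12 (cv2) and the standard library are available. Lean on these libraries where they do the work, as an engineer would, in place of code of your own. Each camera call takes 0.05 s, during which the arm holds its last target.

## Working session

There is one attempt and no reset: what is moved stays moved. The work goes in short steps, Python scripts to look and compute and a tool call to move; the robot and the scene stay as the last step left them, time stands still between calls to the robot, and variables do not carry over. Pictures are saved under pics/ and viewed, and the job is handed in when it is done.

Besides the shell and the picture viewer there is one more tool, called after "Emit:" as name(argument=value, ...) on one line, values as JSON. move_arm: Moves the arm, as the interface text tells. Its arguments: {"type":"object","properties":{"commands":{"type":"array"},"jaw":{"type":"number"},"force":{"type":"number"}},"required":["commands"]}

```bash
ls; mkdir -p pics
python3 - <<'E'
from plant import ctrl
import cv2,numpy as np
np.set_printoptions(precision=4,suppress=True)
for n in ["scene","top"]:
    im=ctrl.read_camera(n); cv2.imwrite(f"pics/{n}0.png",im[...,::-1])
    c=ctrl.get_calibration(n); print(n,c)
print(ctrl.get_calibration("wrist"))
print(ctrl.get_state())
E
```

```text
pics
scene {'camera_matrix': array([[496.596 ,   0.    , 259.8842],
       [  0.    , 496.596 , 189.9916],
       [  0.    ,   0.    ,   1.    ]]), 'camera_from_world': array([[ 0.73  ,  0.6834,  0.005 , -0.3141],
       [ 0.4073, -0.4292, -0.8062, -0.1619],
       [-0.5488,  0.5905, -0.5917,  1.3995],
       [ 0.    ,  0.    ,  0.    ,  1.    ]])}
top {'camera_matrix': array([[399.8725,   0.    , 245.3125],
       [  0.    , 399.8725, 195.9   ],
       [  0.    ,   0.    ,   1.    ]]), 'camera_from_world': array([[ 0.0033, -0.9997, -0.0225, -0.1239],
       [-0.9955, -0.0012, -0.0953,  0.5439],
       [ 0.0952,  0.0227, -0.9952,  1.011 ],
       [ 0.    ,  0.    ,  0.    ,  1.    ]])}
{'camera_matrix': array([[306.0628,   0.    , 257.8005],
       [  0.    , 306.0628, 188.7047],
       [  0.    ,   0.    ,   1.    ]]), 'mount': array([[-0.0001, -0.2709,  0.9626, -0.1291],
       [-0.0012, -0.9626, -0.2709,  0.0687],
       [ 1.    , -0.0012, -0.0002, -0.    ],
       [ 0.    ,  0.    ,  0.    ,  1.    ]])}
{'time': 0.1, 'qpos': array([ 0.971 ,  0.2871,  1.578 ,  0.    ,  1.2786, -0.15  ]), 'dq': array([-0.0001, -0.0004, -0.0035,  0.0014,  0.0021, -0.0018]), 'joint_efforts': array([  0.0014, -40.7294, -29.37  ,  -0.0002,   0.0034,   0.    ]), 'eef_pos': array([0.2931, 0.6074, 0.2441]), 'tcp_rot': array([-0.3762,  0.5996,  0.3756,  0.5982]), 'contact_force': array([ 0.2784, -0.7409,  0.8217]), 'wrist_torque': array([-0.0063,  0.0096, -0.0167]), 'opening': 1.0017507569853359}
```

View pics/scene0.png

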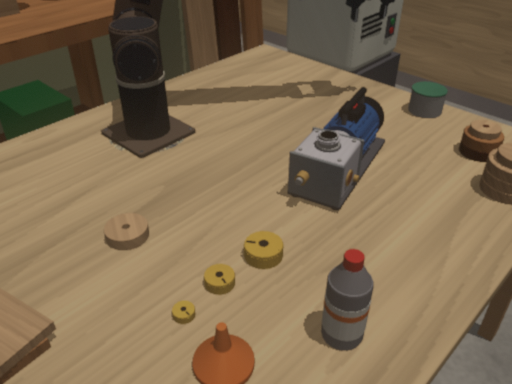

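View pics/top0.png

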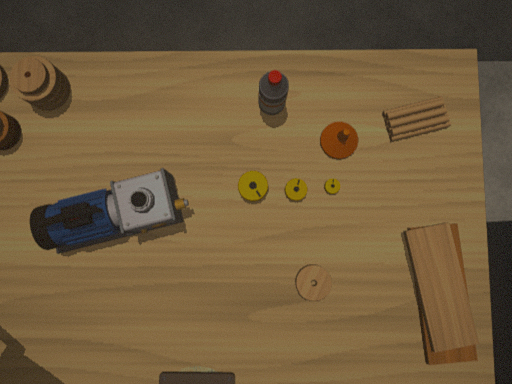

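The scene view has three yellow caps: large at (263,250), middle at (219,278) and small at (183,311). In the top view they are at (253,186), (296,189) and (332,186). The lookalikes in the top view are the wooden wheel (314,283) and the knob-like turned blanks at left. By the description I choose the middle cap, scene (219,278) / top (296,189). The neck is at top (142,201) / scene (328,138). I'll check these in close crops.

Run:
```python
import cv2,numpy as np
t=cv2.imread("pics/top0.png"); s=cv2.imread("pics/scene0.png")
f=lambda im,x,y,w,h,k:cv2.resize(im[y:y+h,x:x+w],None,fx=k,fy=k,interpolation=cv2.INTER_CUBIC)
a=f(t,230,160,120,60,6); b=f(t,105,165,100,75,6); cv2.imwrite("pics/c1.png",a); cv2.imwrite("pics/c2.png",b)
cv2.imwrite("pics/c3.png",f(s,165,220,130,110,6)); cv2.imwrite("pics/c4.png",f(s,280,110,100,75,8))
```

```text
(no output)
```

View pics/c1.png

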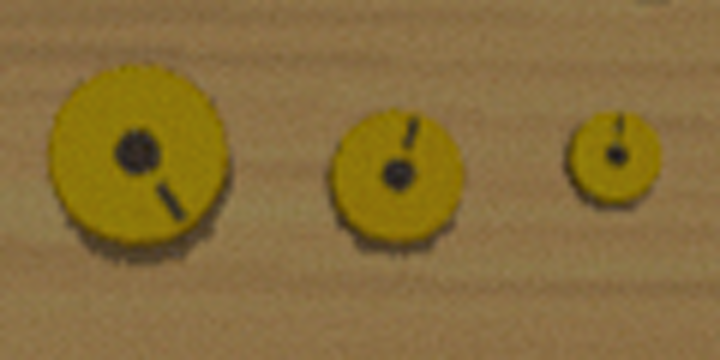

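View pics/c2.png

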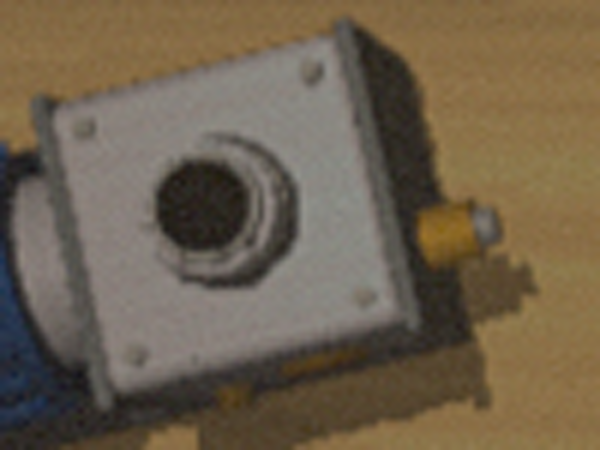

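View pics/c3.png

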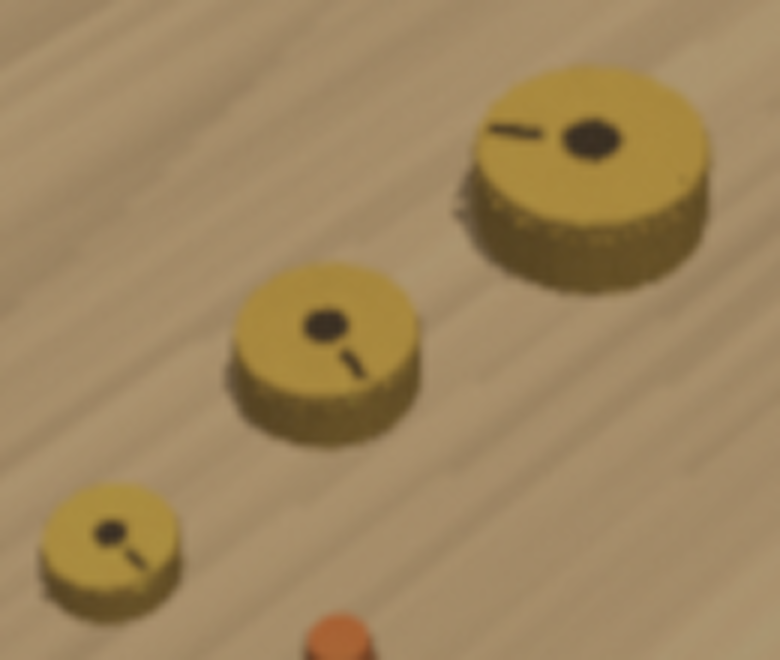

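View pics/c4.png

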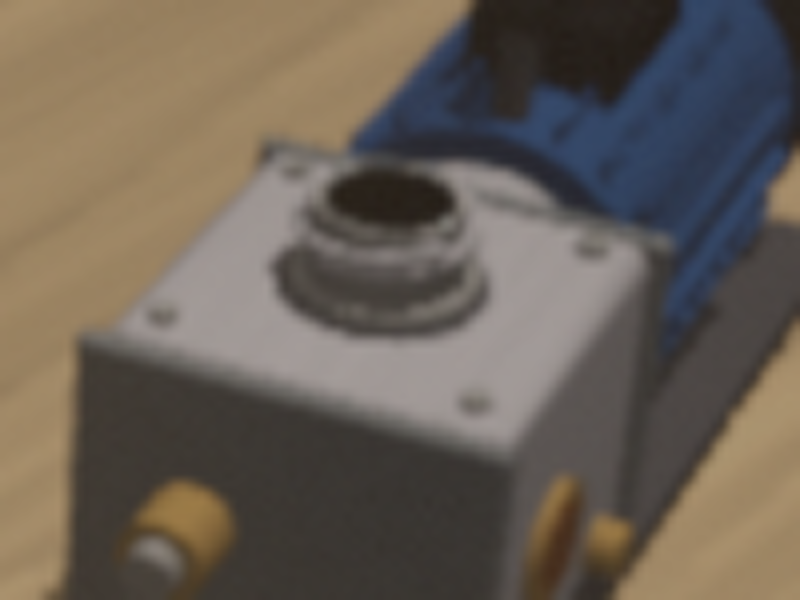

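```bash
cat > h.py <<'E'
from plant import ctrl
import cv2,numpy as np
from scipy.spatial.transform import Rotation as R
np.set_printoptions(precision=4,suppress=True)
def cam(n):
    c=ctrl.get_calibration(n); K=np.array(c["camera_matrix"])
    if n!="wrist": T=np.array(c["camera_from_world"])
    else:
        s=ctrl.get_state(); W=np.eye(4); W[:3,:3]=R.from_quat(s["tcp_rot"]).as_matrix(); W[:3,3]=s["eef_pos"]
        T=np.linalg.inv(W@np.array(c["mount"]))
    return K,T
def onz(K,T,px,z):
    d=T[:3,:3].T@np.linalg.solve(K,[px[0],px[1],1]); o=-T[:3,:3].T@T[:3,3]
    return o+d*(z-o[2])/d[2]
def proj(K,T,p):
    q=K@(T[:3,:3]@np.array(p)+T[:3,3]); return q[:2]/q[2]
E
python3 - <<'E'
from h import *
cr=lambda X,Y,k,x,y:((X+.5)/k-.5+x,(Y+.5)/k-.5+y)
t=cam("top");s=cam("scene")
print("cap",onz(*t,cr(398,174,6,230,160),.024),onz(*s,cr(326,325,6,165,220),.024))
print("neck",onz(*t,cr(202,205,6,105,165),.153),onz(*s,cr(392,194,8,280,110),.153))
for nm,p,z in [("bottle",(275,76),.185),("funnel",(345,131),.095),("wheel",(314,283),.028),("big",(253,186),.03),("small",(332,186),.018)]: print(nm,onz(*t,p,z))
# motor end
print("motor",onz(*t,(45,227),.08))
r=R.from_quat(ctrl.get_state()["tcp_rot"]).as_matrix();print(r)
E
```

```text
cap [ 0.5634 -0.2536  0.024 ] [ 0.5622 -0.2531  0.024 ]
neck [0.5251 0.1185 0.153 ] [0.5235 0.1203 0.153 ]
bottle [ 0.7996 -0.1921  0.185 ]
funnel [ 0.6966 -0.3667  0.095 ]
wheel [ 0.3237 -0.2965  0.028 ]
big [ 0.5693 -0.1425  0.03  ]
small [ 0.5709 -0.3478  0.018 ]
motor [0.4614 0.3687 0.08  ]
[[-0.0012 -0.9005  0.4348]
 [-0.0018  0.4348  0.9005]
 [-1.      0.0003 -0.0021]]
```

Emit:
move_arm(commands=[0, -1, -0.8, 0, 0, -1, -0.8, 0, 0, -1, -0.8, 0, 0, -1, -0.8, 0, 0, -1, -0.8, 0, 0, -1, -0.8, 0, 0, -1, -0.8, 0, 0, -1, -0.8, 0, 0, -1, -0.8, 0, 0, -1, -0.8, 0, 0, -1, -0.8, 0, 0, -1, -0.8, 0, 0, -1, -0.8, 0, 0, -1, -0.8, 0, 0.5, -1, -0.8, 0, 0.5, -1, -0.8, 0, 0.2, 0.2, 0, 0, 0, 0, 0, 0, 0, 0, 0, 0])

```text
time: 2.48
eef_pos: [0.5098, 0.1488, 0.2157]
tcp_rot: [-0.376, 0.598, 0.376, 0.599]
contact_force: [0.4, 0.1, 0.4]
opening: 0.997
```

Run:
```python
from h import *
print(ctrl.tip_extent, ctrl.get_state())
K,T=cam("wrist"); im=ctrl.read_camera("wrist"); cv2.imwrite("pics/w1.png",im[...,::-1])
print(proj(K,T,[.5243,.1194,.153])); np.savez("w1.npz",K=K,T=T)
```

```text
0.014 {'time': 2.475, 'qpos': array([ 0.0927, -0.0055,  1.9577,  0.0002,  1.1887, -1.0296]), 'dq': array([ 0.001 , -0.0033, -0.0069, -0.002 , -0.001 , -0.0026]), 'joint_efforts': array([ -0.1948, -27.7827, -28.0085,  -0.0052,   0.0055,   0.0016]), 'eef_pos': array([0.5098, 0.1488, 0.2157]), 'tcp_rot': array([-0.3763,  0.5984,  0.3762,  0.5989]), 'contact_force': array([0.3699, 0.0822, 0.3562]), 'wrist_torque': array([-0.0124, -0.0581, -0.0146]), 'opening': 0.9973768160150813}
[228.4802 245.468 ]
```

View pics/w1.png

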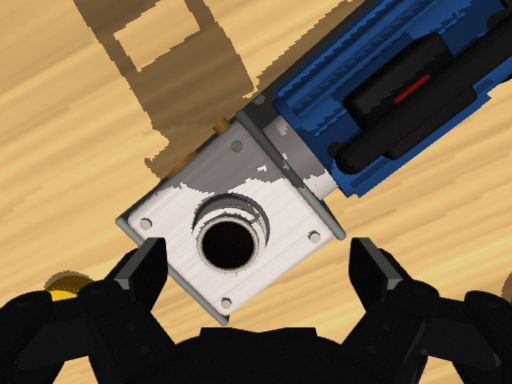

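The wrist view shows the neck bore at about (228,243), against a prediction of (228.5,245.5), so the estimate is good to about 2 mm.

Run:
```python
from h import *
im=cv2.imread("pics/w1.png"); c=im[185:285,175:290]; cv2.imwrite("pics/c5.png",cv2.resize(c,None,fx=5,fy=5,interpolation=cv2.INTER_CUBIC))
g=cv2.cvtColor(im,cv2.COLOR_BGR2GRAY)
m=(g<60).astype(np.uint8); m[:200]=0;m[290:]=0;m[:,:185]=0;m[:,275:]=0
cs,_=cv2.findContours(m,cv2.RETR_EXTERNAL,cv2.CHAIN_APPROX_NONE)
k=max(cs,key=cv2.contourArea); e=cv2.fitEllipse(k); print(e)
d=np.load("w1.npz"); print(onz(d["K"],d["T"],e[0],.153))
K,T=d["K"],d["T"]
for r in (.0165,.018,.0215):
    p=np.array([proj(K,T,[.5243+r*np.cos(a),.1194+r*np.sin(a),.153]) for a in np.linspace(0,6.28,60)]); print(r,cv2.fitEllipse(p.astype(np.float32)))
```

```text
((227.52394104003906, 244.81385803222656), (46.41920471191406, 50.61688232421875), 96.72293853759766)
[0.5236 0.119  0.153 ]
0.0165 ((228.46578979492188, 245.00140380859375), (43.74347686767578, 48.13385772705078), 97.78219604492188)
0.018 ((228.4630584716797, 244.9126739501953), (47.724220275878906, 52.51197814941406), 97.78608703613281)
0.0215 ((228.4557342529297, 244.67555236816406), (57.01691818237305, 62.73002243041992), 97.79637145996094)
```

View pics/c5.png

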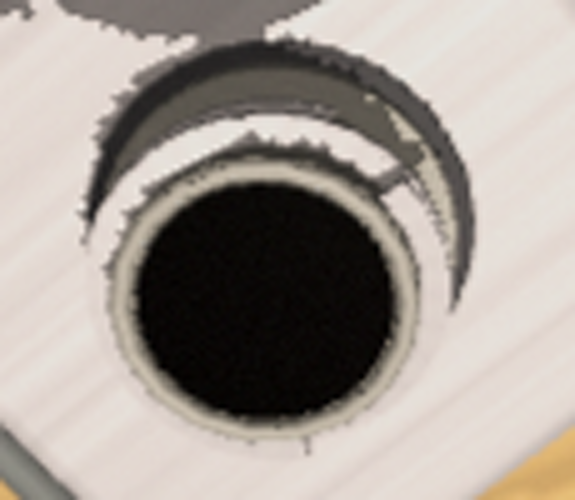

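Emit:
move_arm(commands=[0, 0, 0, 1, 0, 0, 0, 1, 0, 0, 0, 1, 0, 0, 0, 1, 0, 0, 0, 1, 0, 0, 0, 1, 0, 0, 0, 1, 0, 0, 0, 1, 0, 0, 0, 1, 0, 0, 0, 1, 0, 0, 0, 0.6, 0, 0, 0, 0, 0, 0, 0, 0])

```text
time: 4.15
eef_pos: [0.51, 0.1483, 0.2156]
tcp_rot: [-0.07, 0.703, 0.07, 0.704]
contact_force: [1.1, 0.8, 0.2]
opening: 1.0
```

Run:
```python
from h import *
s=ctrl.get_state();r=R.from_quat(s["tcp_rot"]).as_matrix(); print(s["time"],s["eef_pos"],r,s["qpos"])
K,T=cam("wrist"); im=ctrl.read_camera("wrist")[...,::-1]; cv2.imwrite("pics/w2.png",im)
g=cv2.cvtColor(np.ascontiguousarray(im),cv2.COLOR_BGR2GRAY)
pp=proj(K,T,[.5236,.119,.153]).astype(int)
m=np.zeros_like(g); w=38; m[pp[1]-w:pp[1]+w,pp[0]-w:pp[0]+w]=g[pp[1]-w:pp[1]+w,pp[0]-w:pp[0]+w]<60
cs,_=cv2.findContours(m,cv2.RETR_EXTERNAL,cv2.CHAIN_APPROX_NONE)
k=max(cs,key=cv2.contourArea); e=cv2.fitEllipse(k); print(e,pp)
print(onz(K,T,e[0],.153))
d=r.T@(np.array([.563-.001,-.2533,.12])-s["eef_pos"]); print("to cap /25mm",d/.025)
```

```text
4.15 [0.51   0.1483 0.2156] [[ 0.0005 -0.1961  0.9806]
 [ 0.0001  0.9806  0.1961]
 [-1.     -0.      0.0005]] [ 0.0919 -0.0051  1.9576  0.      1.1886 -0.1055]
((269.44647216796875, 252.29257202148438), (46.69535446166992, 50.32282638549805), 90.5888442993164) [268 252]
[0.5238 0.1196 0.153 ]
to cap /25mm [  3.8249 -16.1609  -1.1133]
```

View pics/w2.png

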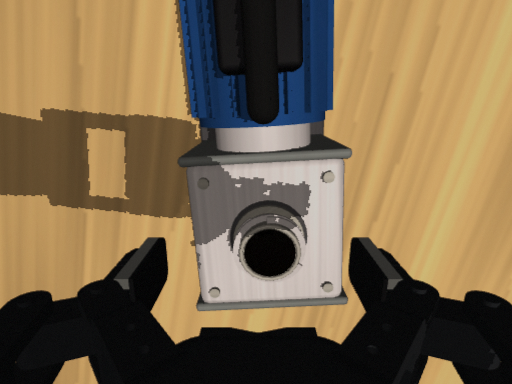

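Emit:
move_arm(commands=[0, -1, 0, 0, 0, -1, 0, 0, 0, -1, 0, 0, 0, -1, 0, 0, 0, -1, -0.1, 0, 0, -1, -0.1, 0, 0, -1, -0.1, 0, 0, -1, -0.1, 0, 0, -1, -0.1, 0, 0.5, -1, -0.1, 0, 0.8, -1, -0.1, 0, 0.8, -1, -0.1, 0, 0.8, -1, -0.1, 0, 0.8, -1, -0.1, 0, 0.5, -1, -0.1, 0, 0.4, -0.8, 0, 0, 0, 0, 0, 0, 0, 0, 0, 0])

```text
time: 6.45
eef_pos: [0.5602, -0.2444, 0.1007]
tcp_rot: [-0.069, 0.704, 0.069, 0.704]
contact_force: [0.4, 0.4, -0.3]
opening: 1.002
```

Run:
```python
from h import *
s=ctrl.get_state();r=R.from_quat(s["tcp_rot"]).as_matrix(); print(s["time"],s["eef_pos"],s["qpos"],s["contact_force"])
K,T=cam("wrist"); im=np.ascontiguousarray(ctrl.read_camera("wrist")[...,::-1]); cv2.imwrite("pics/w3.png",im); np.savez("w3.npz",K=K,T=T)
print(proj(K,T,[.563,-.2533,.024]))
p=np.array([proj(K,T,[.563+.029*np.cos(a),-.2533+.029*np.sin(a),.024]) for a in np.linspace(0,6.28,60)]); print(cv2.fitEllipse(p.astype(np.float32)))
```

```text
6.45 [ 0.5602 -0.2444  0.1007] [-0.5773  0.3035  1.8389  0.0003  0.999  -0.7738] [ 0.4472  0.3798 -0.3436]
[259.3808 215.665 ]
((259.38232421875, 214.3021240234375), (76.08822631835938, 81.0021743774414), 89.34437561035156)
```

View pics/w3.png

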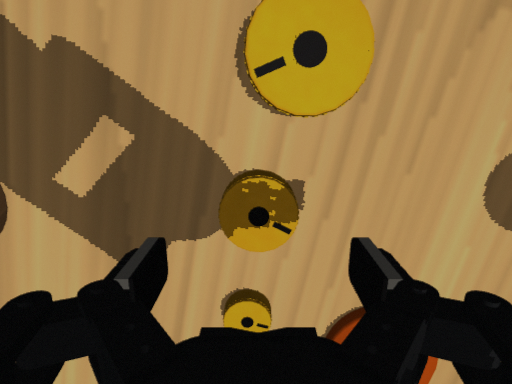

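Run:
```python
from h import *
c=ctrl.get_calibration("wrist");K=np.array(c["camera_matrix"]);T=np.linalg.inv(np.array(c["mount"]))
for x in (14,9,5,1):
  for y in (11,-11): print(x,y,proj(K,T,[x/1e3,y/1e3,-.0427]),proj(K,T,[x/1e3,y/1e3,.0427]))
im=cv2.imread("pics/w3.png"); cv2.imwrite("pics/c6.png",cv2.resize(im[220:384,90:430],None,fx=2.3,fy=2.3))
```

```text
14 11 [172.8264 222.296 ] [343.2063 222.1178]
14 -11 [176.0557 261.7031] [340.0626 261.5433]
9 11 [170.0722 226.1739] [345.9705 225.9911]
9 -11 [173.5082 266.6584] [342.6224 266.4952]
5 11 [167.7369 229.4618] [348.3143 229.2753]
5 -11 [171.3531 270.8505] [344.7879 270.6844]
1 11 [165.274  232.9294] [350.7863 232.739 ]
1 -11 [169.0849 275.2624] [347.067  275.0933]
```

View pics/c6.png

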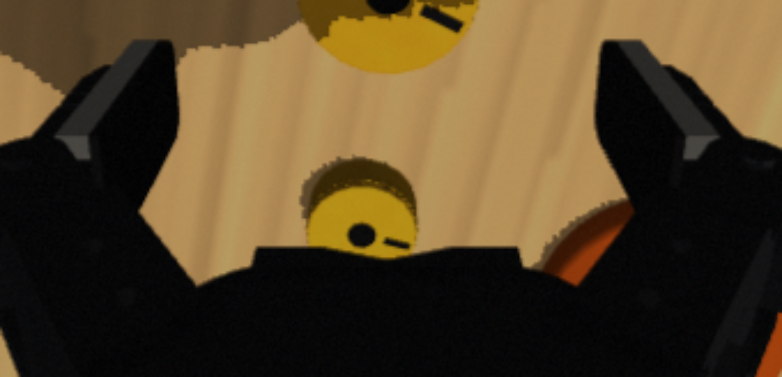

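The middle cap's hole is at (258.5,216), against a prediction of (259.4,215.7), and the cap lies central between the jaws. Next I descend and grip.

Emit:
move_arm(commands=[0.6, -0.2, 0.02, 0, 1, -0.19, 0, 0, 1, 0, 0, 0, 0.6, 0, 0, 0, 0.38, 0, 0, 0, 0, 0, 0, 0, 0, 0, 0, 0])

```text
time: 7.38
eef_pos: [0.563, -0.2547, 0.0118]
tcp_rot: [-0.07, 0.703, 0.069, 0.704]
contact_force: [0.4, -1.2, -0.0]
opening: 1.002
```

Emit:
move_arm(commands=[0, 0, 0, 0, 0, 0, 0, 0, 0, 0, 0, 0, 0, 0, 0, 0, 0, 0, 0, 0, 0, 0, 0, 0], jaw=50, force=25)

```text
time: 8.12
eef_pos: [0.563, -0.2547, 0.0118]
tcp_rot: [-0.07, 0.703, 0.069, 0.704]
contact_force: [-1.6, 1.2, 5.9]
opening: 0.671
```

Run:
```python
from h import *
s=ctrl.get_state();r=R.from_quat(s["tcp_rot"]).as_matrix(); print(s)
K,T=cam("wrist"); im=np.ascontiguousarray(ctrl.read_camera("wrist")[...,::-1]); cv2.imwrite("pics/w4.png",im)
im=np.ascontiguousarray(ctrl.read_camera("scene")[...,::-1]); cv2.imwrite("pics/s4.png",cv2.resize(im[190:310,150:310],None,fx=5,fy=5))
print(proj(K,T,[.5627,-.2539,.024]))
```

```text
{'time': 8.125, 'qpos': array([-0.5889,  0.4481,  1.8414, -0.    ,  0.8506, -0.7849]), 'dq': array([-0.0002,  0.0009, -0.    ,  0.0006,  0.0002, -0.0006]), 'joint_efforts': array([ -0.1164, -36.6923, -20.7589,  -0.0135,  -0.1988,   0.0013]), 'eef_pos': array([ 0.563 , -0.2547,  0.0118]), 'tcp_rot': array([-0.0695,  0.7033,  0.0688,  0.7041]), 'contact_force': array([-1.6435,  1.1851,  5.8613]), 'wrist_torque': array([ 0.0671,  0.0314, -0.0379]), 'opening': 0.6714178360033033}
[257.8363 267.3815]
```

View pics/w4.png

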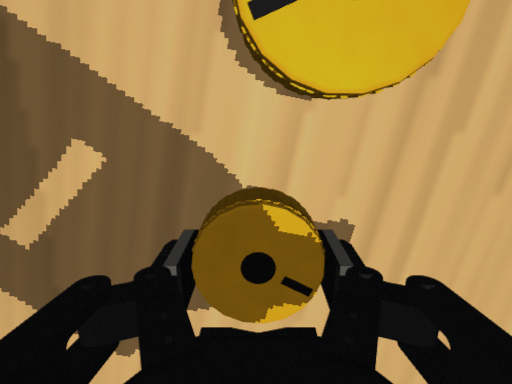

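View pics/s4.png

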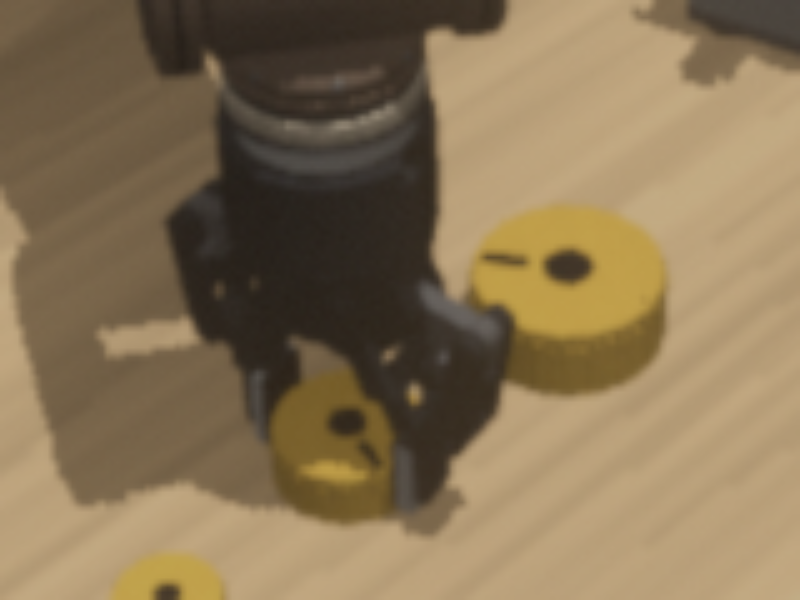

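The cap is gripped: the opening is 57 mm and the hole is at (258,267.5), matching the prediction within 0.5 px. Next I lift it and carry it above the neck.

Emit:
move_arm(commands=[-0.5, 0, 0, 0, -1, 0, 0, 0, -1, 0, 0, 0, -1, 0.4, 0, 0, -1, 0.8, 0.1, 0, -1, 1, 0.1, 0, -1, 1, 0.1, 0, -1, 1, 0.1, 0, -0.4, 1, 0.1, 0, 0, 1, 0.1, 0, 0, 1, 0.1, 0, 0, 1, 0.1, 0, 0, 1, 0.1, 0, 0, 1, 0.1, 0, 0, 1, 0.1, 0, 0, 1, 0.1, 0, 0, 1, 0.1, 0, 0, 1, 0.1, 0, 0, 0.76, 0.1, 0, 0, 0, 0, 0])

```text
time: 10.72
eef_pos: [0.526, 0.1207, 0.2082]
tcp_rot: [-0.07, 0.704, 0.07, 0.704]
contact_force: [0.3, -0.4, -0.4]
opening: 0.672
```

Emit:
move_arm(commands=[0, 0, 0, 0, 0, 0, 0, 0])

```text
time: 10.98
eef_pos: [0.5264, 0.1191, 0.2083]
tcp_rot: [-0.069, 0.704, 0.069, 0.704]
contact_force: [-0.8, -0.6, 0.2]
opening: 0.67
```

```bash
cat > st.py <<'E'
from h import *
s=ctrl.get_state();r=R.from_quat(s["tcp_rot"]).as_matrix()
print(s["time"],"pos",s["eef_pos"],"q1,q6",s["qpos"][[0,5]],"yaw",np.degrees(np.arctan2(r[1,2],r[0,2])),"F",s["contact_force"],"M",s["wrist_torque"],"op",s["opening"], "tilt",r[2])
d=r.T@(np.array([.5241,.1188,.156])-s["eef_pos"]); print("to tgt /25mm",d/.025)
E
python3 st.py
python3 - <<'E'
from h import *
K,T=cam("wrist"); im=np.ascontiguousarray(ctrl.read_camera("wrist")[...,::-1]); cv2.imwrite("pics/w5.png",im)
im=np.ascontiguousarray(ctrl.read_camera("scene")[...,::-1]); cv2.imwrite("pics/s5.png",cv2.resize(im[60:210,250:410],None,fx=4,fy=4))
E
```

```text
10.975 pos [0.5264 0.1191 0.2083] q1,q6 [ 0.0346 -0.1603] yaw 11.17363147282484 F [-0.7653 -0.609   0.155 ] M [ 0.012  -0.0272  0.0263] op 0.6698092916409337 tilt [-1.     -0.0002 -0.0001]
to tgt /25mm [ 2.0915  0.0062 -0.0936]
```

View pics/w5.png

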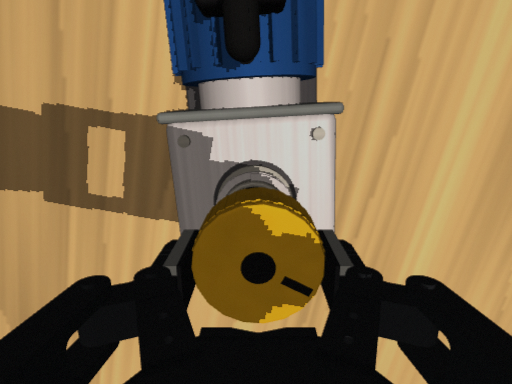

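View pics/s5.png

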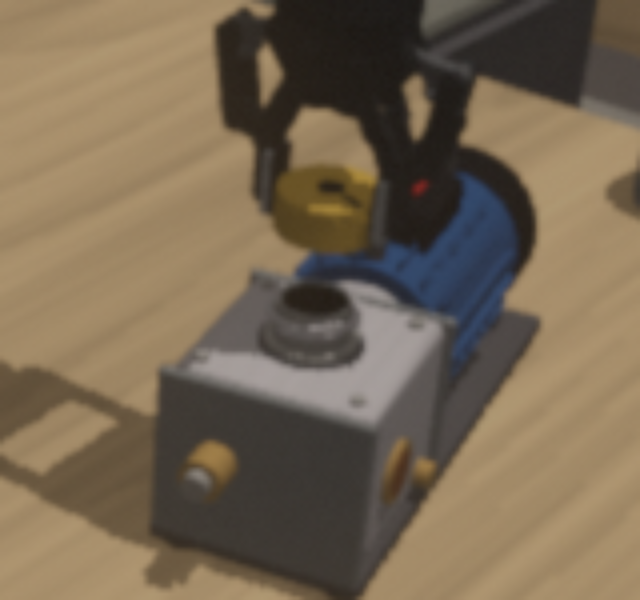

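Emit:
move_arm(commands=[0, 0.01, -0.09, 0, 0.6, 0, 0, 0, 0.5, 0, 0, 0, 0.4, 0, 0, 0, 0.2, 0, 0, 0, 0, 0, 0, 0, 0, 0, 0, 0])

```text
time: 11.95
eef_pos: [0.5244, 0.1197, 0.1663]
tcp_rot: [-0.069, 0.703, 0.069, 0.704]
contact_force: [0.0, -0.7, 0.3]
opening: 0.67
```

```bash
python3 st.py
python3 - <<'E'
from h import *
im=np.ascontiguousarray(ctrl.read_camera("scene")[...,::-1]); cv2.imwrite("pics/s6.png",cv2.resize(im[80:180,270:390],None,fx=6,fy=6,interpolation=cv2.INTER_CUBIC))
E
```

```text
11.95 pos [0.5244 0.1197 0.1663] q1,q6 [ 0.0357 -0.1603] yaw 11.228850980682173 F [ 0.0357 -0.6642  0.2737] M [ 0.0189  0.0168 -0.0057] op 0.6704771285880777 tilt [-1.     -0.0001  0.001 ]
to tgt /25mm [ 0.4124 -0.0324 -0.02  ]
```

View pics/s6.png

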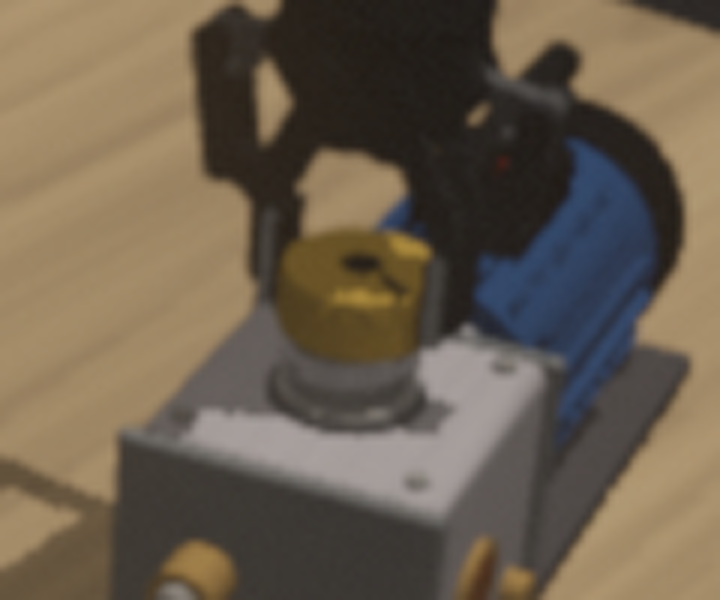

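The cap hangs concentric over the neck in the scene view, with a yellow skirt over the neck at about (355,350) in the crop. Next I lower it gently and feel for contact.

Emit:
move_arm(commands=[0.15, -0.03, -0.02, 0, 0.15, 0, 0, 0, 0.04, 0, 0, 0, 0.04, 0, 0, 0, 0.04, 0, 0, 0, 0, 0, 0, 0])

```text
time: 12.75
eef_pos: [0.5242, 0.1189, 0.1563]
tcp_rot: [-0.069, 0.703, 0.069, 0.704]
contact_force: [-1.8, -0.2, 4.8]
opening: 0.664
```

```bash
python3 st.py
```

```text
12.75 pos [0.5242 0.1189 0.1563] q1,q6 [ 0.0342 -0.1619] yaw 11.229953101727924 F [-1.7924 -0.194   4.8148] M [0.0078 0.176  0.0339] op 0.6644042142004164 tilt [-1.     -0.0001  0.0013]
to tgt /25mm [ 0.0136 -0.0029 -0.0055]
```

Emit:
move_arm(commands=[0, 0, 0, 0, 0, 0, 0, -0.5, 0, 0, 0, -1, 0, 0, 0, -1])

```text
time: 13.25
eef_pos: [0.5237, 0.1186, 0.1547]
tcp_rot: [-0.147, 0.692, 0.146, 0.692]
contact_force: [1.2, -1.7, 0.2]
opening: 0.668
```

```bash
python3 st.py
```

```text
13.25 pos [0.5237 0.1186 0.1547] q1,q6 [ 0.0339 -0.3829] yaw 23.902454744663153 F [ 1.2135 -1.6623  0.2292] M [-0.2244 -0.199   0.0094] op 0.6675290657274187 tilt [-1.     -0.0007  0.0001]
to tgt /25mm [-0.0526  0.0017  0.019 ]
```

Emit:
move_arm(commands=[0, 0, 0, 0, 0.04, 0, 0, 0, 0.04, 0, 0, 0, 0, 0, 0, 0])

```text
time: 13.75
eef_pos: [0.5238, 0.1187, 0.1532]
tcp_rot: [-0.145, 0.692, 0.145, 0.692]
contact_force: [1.2, -1.2, -0.8]
opening: 0.672
```

```bash
python3 st.py
```

```text
13.75 pos [0.5238 0.1187 0.1532] q1,q6 [ 0.0339 -0.3797] yaw 23.711818023595285 F [ 1.1751 -1.1725 -0.834 ] M [-0.2667 -0.2821  0.0494] op 0.6715190366556394 tilt [-1.     -0.0004  0.    ]
to tgt /25mm [-0.1131 -0.0002  0.0141]
```

Emit:
move_arm(commands=[0.04, 0, 0, 0, 0.03, 0, 0, 0, 0.02, 0, 0, 0, 0, 0, 0, 0])

```text
time: 14.25
eef_pos: [0.5241, 0.1188, 0.1521]
tcp_rot: [-0.145, 0.692, 0.145, 0.692]
contact_force: [0.2, -1.6, 4.9]
opening: 0.672
```

```bash
python3 st.py
```

```text
14.25 pos [0.5241 0.1188 0.1521] q1,q6 [ 0.0341 -0.38  ] yaw 23.728107252072835 F [ 0.2175 -1.5534  4.8833] M [-0.2272  0.0515 -0.0636] op 0.672109284633821 tilt [-1.     -0.0003  0.0008]
to tgt /25mm [-0.1569 -0.0021 -0.0001]
```

The cap dropped about 4 mm when turned back, and it bears lightly again at 4.9 N. Next I run it in clockwise, following the lead.

Emit:
move_arm(commands=[0, 0, 0, 0.5, 0.008, 0, 0, 1, 0.008, 0, 0, 1, 0.008, 0, 0, 1, 0.008, 0, 0, 1])

```text
time: 14.88
eef_pos: [0.5244, 0.119, 0.1512]
tcp_rot: [-0.007, 0.706, 0.007, 0.708]
contact_force: [1.5, -0.9, 3.6]
opening: 0.667
```

```bash
python3 st.py
```

```text
14.875 pos [0.5244 0.119  0.1512] q1,q6 [0.0342 0.0154] yaw 1.0758772722409922 F [ 1.466  -0.935   3.6152] M [-0.2041 -0.1576 -0.015 ] op 0.66740900545532 tilt [-1.      0.0002  0.002 ]
to tgt /25mm [-0.1933 -0.006  -0.0118]
```

Emit:
move_arm(commands=[0.008, 0, 0, 1, 0.008, 0, 0, 1, 0.008, 0, 0, 1, 0.008, 0, 0, 1, 0.009, 0, 0, 1, 0.009, 0, 0, 1, 0.009, 0, 0, 1, 0.009, 0, 0, 1])

```text
time: 15.88
eef_pos: [0.5243, 0.119, 0.1495]
tcp_rot: [0.236, 0.666, -0.235, 0.667]
contact_force: [-0.6, -1.1, 3.7]
opening: 0.667
```

```bash
python3 st.py
```

```text
15.875 pos [0.5243 0.119  0.1495] q1,q6 [0.0343 0.7135] yaw -38.91831280539315 F [-0.5573 -1.1132  3.7267] M [-0.2409 -0.0992  0.0667] op 0.6666593954516892 tilt [-1.      0.0012  0.0012]
to tgt /25mm [-0.2601 -0.0108 -0.0022]
```

Emit:
move_arm(commands=[0.008, 0, 0, 1, 0.008, 0, 0, 1, 0.008, 0, 0, 1, 0.008, 0, 0, 1, 0.009, 0, 0, 1, 0.008, 0, 0, 1, 0.008, 0, 0, 1])

```text
time: 16.75
eef_pos: [0.5243, 0.119, 0.1481]
tcp_rot: [0.426, 0.565, -0.425, 0.565]
contact_force: [0.2, -0.2, 3.6]
opening: 0.671
```

```bash
python3 st.py
```

```text
16.75 pos [0.5243 0.119  0.1481] q1,q6 [0.0343 1.3244] yaw -73.91899018900705 F [ 0.1535 -0.1581  3.5889] M [-0.1998 -0.0902  0.0025] op 0.6707021412319635 tilt [-1.      0.0017  0.0003]
to tgt /25mm [-0.318  -0.0105  0.0054]
```

Emit:
move_arm(commands=[0.008, 0, 0, 1, 0.008, 0, 0, 1, 0.006, 0, 0, 1, 0, 0, 0, 0])

```text
time: 17.25
eef_pos: [0.5241, 0.1191, 0.1474]
tcp_rot: [0.495, 0.505, -0.494, 0.506]
contact_force: [-0.1, -0.1, 5.2]
opening: 0.667
```

```bash
python3 st.py
```

```text
17.25 pos [0.5241 0.1191 0.1474] q1,q6 [0.0344 1.5826] yaw -88.72476546510907 F [-0.0663 -0.0754  5.1588] M [-0.0073  0.0391 -0.0615] op 0.6672709332384124 tilt [-1.      0.0009 -0.0006]
to tgt /25mm [-0.3459  0.0013  0.0126]
```

Emit:
move_arm(commands=[0.006, 0, 0, 1, 0.004, 0, 0, 1, 0, 0, 0, 0])

```text
time: 17.62
eef_pos: [0.5243, 0.119, 0.1473]
tcp_rot: [0.537, 0.46, -0.536, 0.461]
contact_force: [-0.0, -1.0, 5.5]
opening: 0.669
```

```bash
python3 st.py
```

```text
17.625 pos [0.5243 0.119  0.1473] q1,q6 [0.0343 1.7569] yaw -98.71677190861301 F [-0.0102 -1.0243  5.4553] M [-0.0315 -0.001  -0.0356] op 0.6688195077856379 tilt [-1.      0.0015 -0.0008]
to tgt /25mm [-0.347  -0.007   0.0105]
```

Emit:
move_arm(commands=[0.002, 0, 0, 1, 0, 0, 0, 1, 0, 0, 0, 0])

```text
time: 18.0
eef_pos: [0.5244, 0.119, 0.1473]
tcp_rot: [0.575, 0.412, -0.574, 0.412]
contact_force: [1.2, -0.5, 6.5]
opening: 0.676
```

```bash
python3 st.py
```

```text
18.0 pos [0.5244 0.119  0.1473] q1,q6 [0.0342 1.9314] yaw -108.7152946301601 F [ 1.207  -0.4604  6.5356] M [-0.0988  0.0146 -0.0027] op 0.676474947008927 tilt [-1.      0.0015 -0.001 ]
to tgt /25mm [-0.347  -0.007   0.0111]
```

Emit:
move_arm(commands=[0, 0, 0, 1, 0, 0, 0, 0])

```text
time: 18.25
eef_pos: [0.5244, 0.119, 0.1473]
tcp_rot: [0.593, 0.386, -0.591, 0.387]
contact_force: [0.8, -0.5, 5.9]
opening: 0.668
```

```bash
python3 st.py
```

```text
18.25 pos [0.5244 0.119  0.1473] q1,q6 [0.0342 2.0187] yaw -113.71426071506758 F [ 0.8454 -0.486   5.8924] M [-0.0889  0.0273 -0.0648] op 0.6675401543577707 tilt [-1.      0.0014 -0.0011]
to tgt /25mm [-0.3474 -0.0063  0.0115]
```

Emit:
move_arm(commands=[0, 0, 0, 1, 0, 0, 0, 0])

```text
time: 18.5
eef_pos: [0.5244, 0.1189, 0.1473]
tcp_rot: [0.609, 0.36, -0.608, 0.361]
contact_force: [-0.2, -0.5, 5.7]
opening: 0.669
```

```bash
python3 st.py
```

```text
18.5 pos [0.5244 0.1189 0.1473] q1,q6 [0.0341 2.1061] yaw -118.71851692213812 F [-0.162  -0.5088  5.7292] M [-0.2009  0.0223 -0.0374] op 0.6691989635726738 tilt [-1.      0.0013 -0.001 ]
to tgt /25mm [-0.3472 -0.0064  0.0079]
```

Emit:
move_arm(commands=[0, 0, 0, 1, 0, 0, 0, 0])

```text
time: 18.75
eef_pos: [0.524, 0.1189, 0.1473]
tcp_rot: [0.624, 0.333, -0.623, 0.333]
contact_force: [-0.7, -1.5, 6.4]
opening: 0.663
```

```bash
python3 st.py;  python3 - <<'E'
from h import *
im=np.ascontiguousarray(ctrl.read_camera("wrist")[...,::-1]); cv2.imwrite("pics/w7.png",im)
E
```

```text
18.75 pos [0.524  0.1189 0.1473] q1,q6 [0.0342 2.1938] yaw -123.73841550838806 F [-0.6943 -1.4661  6.4412] M [-0.2454  0.183  -0.2106] op 0.6628014623714993 tilt [-1.      0.0004 -0.0005]
to tgt /25mm [-0.3494  0.0052  0.0027]
```

View pics/w7.png

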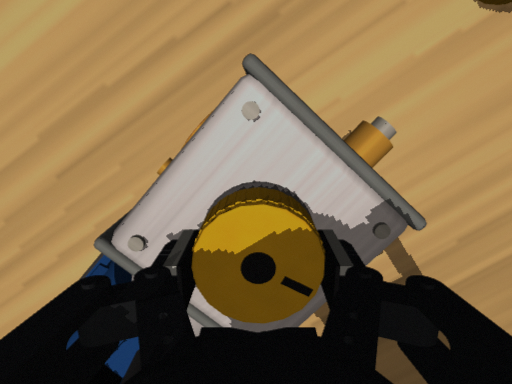

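Emit:
move_arm(commands=[0, 0, 0, 0])

```text
time: 18.92
eef_pos: [0.524, 0.1189, 0.1473]
tcp_rot: [0.624, 0.333, -0.623, 0.333]
contact_force: [0.4, -1.2, 6.6]
opening: 0.671
```

```bash
python3 st.py; python3 -c "
from h import *
print(ctrl.get_state()['joint_efforts'])"
```

```text
18.925 pos [0.524  0.1189 0.1473] q1,q6 [0.0342 2.1934] yaw -123.72204143566728 F [ 0.3939 -1.1756  6.5522] M [-0.279   0.1744 -0.1781] op 0.6712397646898499 tilt [-1.      0.0004 -0.0006]
to tgt /25mm [-0.3486  0.0052  0.0026]
[  0.4125 -26.8131 -23.8499   0.1286  -0.2505  -0.1779]
```

Emit:
move_arm(commands=[-0.02, 0, 0, 0, 0, 0, 0, 0])

```text
time: 19.18
eef_pos: [0.524, 0.1189, 0.1473]
tcp_rot: [0.624, 0.333, -0.623, 0.333]
contact_force: [0.8, 0.2, 5.9]
opening: 0.67
```

```bash
python3 st.py; python3 -c "
from h import *
print(ctrl.get_state()['joint_efforts'])"
```

```text
19.175 pos [0.524  0.1189 0.1473] q1,q6 [0.0341 2.1937] yaw -123.74255048009928 F [0.7961 0.1968 5.9311] M [-0.1773  0.0026 -0.1108] op 0.6703183484240007 tilt [-1.      0.0005 -0.0007]
to tgt /25mm [-0.349   0.0054  0.0022]
[  0.289  -27.2127 -23.7816   0.0711  -0.0204  -0.1363]
```

Emit:
move_arm(commands=[-0.02, 0, 0, 0.2, 0, 0, 0, 0])

```text
time: 19.42
eef_pos: [0.5239, 0.1189, 0.1473]
tcp_rot: [0.627, 0.328, -0.626, 0.328]
contact_force: [1.1, -0.3, 3.5]
opening: 0.669
```

```bash
python3 st.py; python3 -c "
from h import *
print(ctrl.get_state()['joint_efforts'])"
```

```text
19.425 pos [0.5239 0.1189 0.1473] q1,q6 [0.0342 2.2114] yaw -124.74082773001662 F [ 1.0567 -0.2655  3.4538] M [-0.0556 -0.118   0.1192] op 0.669382053813322 tilt [-1.      0.0004 -0.0003]
to tgt /25mm [-0.3484  0.0103 -0.0022]
[  0.033  -28.1186 -24.0993   0.127    0.2487   0.1162]
```

Emit:
move_arm(commands=[0, 0, 0, 0])

```text
time: 19.55
eef_pos: [0.5239, 0.1189, 0.1473]
tcp_rot: [0.627, 0.328, -0.626, 0.328]
contact_force: [1.3, 1.1, 3.7]
opening: 0.674
```

```bash
python3 st.py; python3 -c "
from h import *
print(ctrl.get_state()['joint_efforts'])"
```

```text
19.55 pos [0.5239 0.1189 0.1473] q1,q6 [0.0342 2.2114] yaw -124.75016912473001 F [1.2534 1.1189 3.6923] M [-0.0629 -0.1733  0.1684] op 0.6742766263487199 tilt [-1.      0.0003 -0.0003]
to tgt /25mm [-0.3486  0.0104 -0.0027]
[ -0.0638 -28.1927 -24.0735   0.1005   0.302    0.1208]
```

Emit:
move_arm(commands=[0, 0, 0, 0.1, 0, 0, 0, 0])

```text
time: 19.8
eef_pos: [0.5238, 0.1189, 0.1473]
tcp_rot: [0.628, 0.325, -0.628, 0.325]
contact_force: [1.1, 0.3, 2.5]
opening: 0.673
```

```bash
python3 st.py; python3 -c "
from h import *
print(ctrl.get_state()['joint_efforts'])"
```

```text
19.8 pos [0.5238 0.1189 0.1473] q1,q6 [0.0341 2.2204] yaw -125.26753700614017 F [1.1324 0.2626 2.5414] M [-0.0171 -0.2033  0.2203] op 0.6731365824230384 tilt [-1.      0.0001 -0.0002]
to tgt /25mm [-0.3488  0.0119 -0.0053]
[ -0.2258 -28.2586 -24.094    0.0867   0.3343   0.1955]
```

Emit:
move_arm(commands=[0, 0, 0, 0.1, 0, 0, 0, 0])

```text
time: 20.05
eef_pos: [0.5237, 0.1189, 0.1473]
tcp_rot: [0.629, 0.322, -0.629, 0.322]
contact_force: [2.0, 0.5, 2.2]
opening: 0.67
```

```bash
python3 st.py; python3 -c "
from h import *
print(ctrl.get_state()['joint_efforts'])"
```

```text
20.05 pos [0.5237 0.1189 0.1473] q1,q6 [0.0341 2.2294] yaw -125.78716673496491 F [1.9969 0.5448 2.2433] M [ 0.0009 -0.1813  0.1753] op 0.6704341413499948 tilt [-1.     -0.0001 -0.0001]
to tgt /25mm [-0.3488  0.0146 -0.0074]
[ -0.3009 -28.2759 -24.1602   0.0468   0.3118   0.1841]
```

Torque has built to about 0.18 N m over the last 2 degrees with no further descent, so the cap is nipped up. I'll let go and look.

Emit:
move_arm(commands=[0, 0, 0, 0, 0, 0, 0, 0, 0, 0, 0, 0, 0, 0, 0, 0, 0, 0, 0, 0, 0, 0, 0, 0], jaw=80)

```text
time: 20.8
eef_pos: [0.5237, 0.1188, 0.1473]
tcp_rot: [0.629, 0.322, -0.629, 0.322]
contact_force: [0.5, 0.1, 0.3]
opening: 0.937
```

```bash
python3 st.py;  python3 - <<'E'
from h import *
K,T=cam("wrist")
im=np.ascontiguousarray(ctrl.read_camera("wrist")[...,::-1]); cv2.imwrite("pics/w8.png",im)
print(proj(K,T,[.5238,.1190,.153+.0066]))
im=np.ascontiguousarray(ctrl.read_camera("scene")[...,::-1]); cv2.imwrite("pics/s8.png",cv2.resize(im[80:180,270:390],None,fx=6,fy=6,interpolation=cv2.INTER_CUBIC))
E
```

```text
20.8 pos [0.5237 0.1188 0.1473] q1,q6 [0.0341 2.2292] yaw -125.77476236021315 F [0.4582 0.1374 0.299 ] M [-0.0323  0.0128  0.0182] op 0.9374868734008222 tilt [-1.  0. -0.]
to tgt /25mm [-0.3469  0.0121 -0.0084]
[257.5401 269.1627]
```

View pics/w8.png

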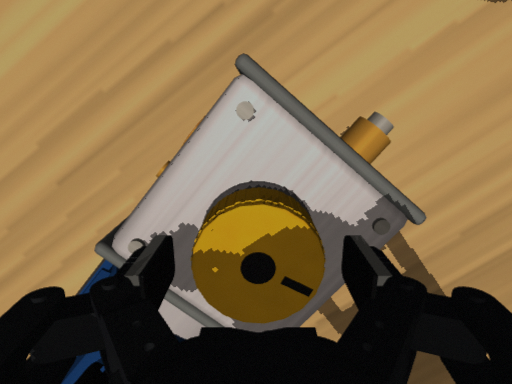

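View pics/s8.png

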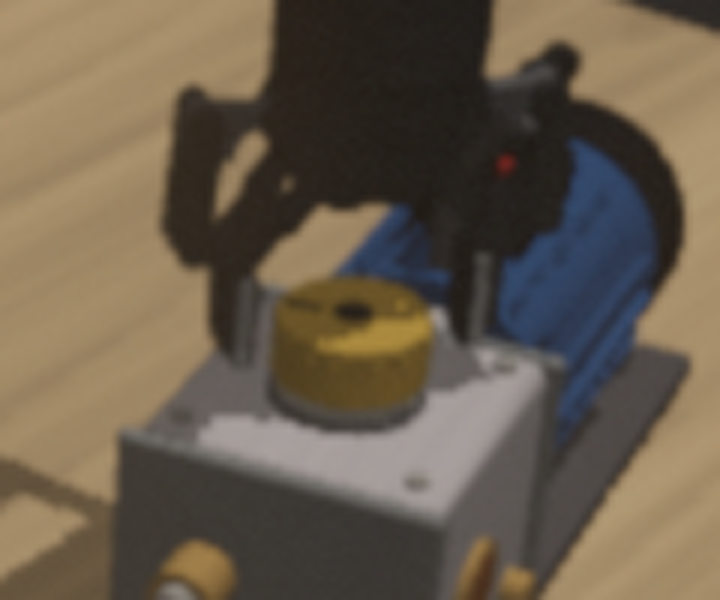

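The cap sits square with its hole at (258,268), against a prediction of (257.5,269), and the mark has not slipped in the jaws. One earlier torque reading had an odd sign, so I'll regrip without down-pressure and confirm the nip.

Emit:
move_arm(commands=[0, 0, 0, 0, 0, 0, 0, 0, 0, 0, 0, 0, 0, 0, 0, 0, 0, 0, 0, 0], jaw=50)

```text
time: 21.52
eef_pos: [0.5238, 0.1188, 0.1475]
tcp_rot: [0.629, 0.322, -0.629, 0.322]
contact_force: [-2.0, -0.3, 1.7]
opening: 0.671
```

```bash
python3 st.py
```

```text
21.525 pos [0.5238 0.1188 0.1475] q1,q6 [0.0341 2.2292] yaw -125.77162898848911 F [-2.0026 -0.275   1.7158] M [-0.0313  0.1759  0.0406] op 0.6710017406345947 tilt [-1.  0. -0.]
to tgt /25mm [-0.3396  0.0117 -0.0073]
```

Emit:
move_arm(commands=[0, 0, 0, 0.1, 0, 0, 0, 0])

```text
time: 21.78
eef_pos: [0.5237, 0.1189, 0.1475]
tcp_rot: [0.631, 0.32, -0.631, 0.32]
contact_force: [-1.1, 0.7, 3.3]
opening: 0.669
```

```bash
python3 st.py
```

```text
21.775 pos [0.5237 0.1189 0.1475] q1,q6 [0.0342 2.2377] yaw -126.24342364658965 F [-1.1376  0.7121  3.3019] M [0.0153 0.2054 0.2462] op 0.6686019842469724 tilt [-1.      0.0002  0.    ]
to tgt /25mm [-0.3398  0.0131 -0.0063]
```

Emit:
move_arm(commands=[0, 0, 0, 0.1, 0, 0, 0, 0])

```text
time: 22.02
eef_pos: [0.5238, 0.1189, 0.1475]
tcp_rot: [0.632, 0.317, -0.632, 0.317]
contact_force: [-1.4, -0.5, 3.4]
opening: 0.666
```

```bash
python3 st.py
```

```text
22.025 pos [0.5238 0.1189 0.1475] q1,q6 [0.0342 2.2467] yaw -126.76929709501653 F [-1.3989 -0.4642  3.3662] M [0.0783 0.2937 0.2489] op 0.6659028491965848 tilt [-1.      0.0001 -0.0001]
to tgt /25mm [-0.3401  0.0124 -0.006 ]
```

A half-degree turn takes the torque straight to about 0.25 N m, so the cap is firmly nipped. I'll release it, lift clear and check.

Emit:
move_arm(commands=[0, 0, 0, 0, 0, 0, 0, 0, 0, 0, 0, 0, 0, 0, 0, 0, 0, 0, 0, 0, -0.3, 0, 0, 0, -0.8, 0, 0, 0, -1, 0, 0, 0, -1, 0, 0, 0, -1, 0, 0, 0, 0, 0, 0, 0, 0, 0, 0, 0], jaw=85)

```text
time: 23.52
eef_pos: [0.5233, 0.1188, 0.249]
tcp_rot: [-0.632, -0.317, 0.633, -0.317]
contact_force: [-0.1, 0.6, 0.1]
opening: 0.993
```

```bash
python3 st.py;  python3 - <<'E'
from h import *
K,T=cam("wrist")
im=np.ascontiguousarray(ctrl.read_camera("wrist")[...,::-1]); cv2.imwrite("pics/w9.png",im)
print(proj(K,T,[.5243,.1191,.153+.0066]))
im=np.ascontiguousarray(ctrl.read_camera("scene")[...,::-1]); cv2.imwrite("pics/s9.png",im)
E
```

```text
23.525 pos [0.5233 0.1188 0.249 ] q1,q6 [0.0341 2.2466] yaw -126.76923305425326 F [-0.1331  0.56    0.0554] M [ 0.0657 -0.0236  0.0005] op 0.9931547046627878 tilt [-1.     -0.0009  0.0007]
to tgt /25mm [ 3.7199  0.0298 -0.0223]
[256.6937 196.8733]
```

View pics/w9.png

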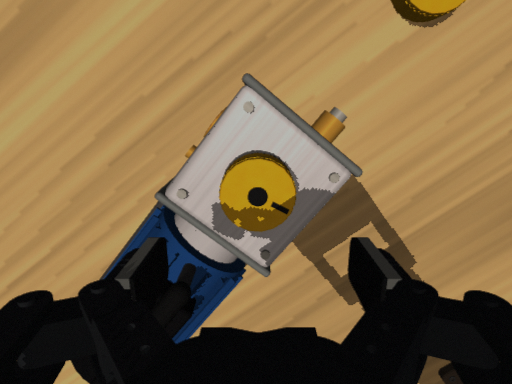

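View pics/s9.png

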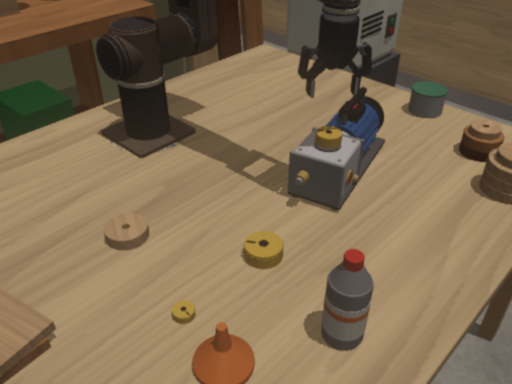

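The wrist view shows the cap on the neck with its hole at (257.5,196.5), against a prediction of (256.7,196.9). In the scene view the bottle, funnel, wheel and other caps are where they were, and the gripper is clear. I'm handing in.

```bash
python3 -c "
from plant import ctrl
print(ctrl.sign_off())"
```

```text
the job is handed in; nothing more can be done
None
```

The middle-sized yellow cap is on the pump's neck, run in and nipped up. I let go of it, lifted the gripper clear and handed in at about 23.6 s of the 61 s allowed; no verdict is reported.

- **Thread start:** the cap bore at about 4.8 N, an estimated 4 mm above the rim reference. Turned about 12° anticlockwise, it went free and came to bear again 4.2 mm lower. The nominal drop is 5 mm, but I had turned a little past the drop.
- **Running in:** I turned it about 150° clockwise, following the lead at 3–7 N. It descended 4.8 mm and then stopped against the seal.
- **Final checks:** the pictures show the cap centred within about 1 mm, looking square, with its mark never having slipped in the jaws. The wheel, funnel and bottle look unmoved, and the force on the tool is near zero.

**Torque disagreement:** the tightening torque briefly read about −0.2 N m, the wrong sign, while I was still pressing with 6 N. With the pressure eased it read +0.18 N m. A regrip test then rose at once to about 0.25 N m, a little over the 0.1–0.2 N m given as finger-tight.

Steps 1 and 2 and the final thread load could only be inferred from wrist force and TCP height, not measured directly.

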